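# Gather the bushes at the tab end of the lidded box, then open it

### The job

Keeping the loose lid on, tip the closed parts box so that all three brass bushes slide into the half at its pull-tab end. Stand it level on the bench with the lid still in place, then lift the lid off by its knob, lay it flat beside the box with the knob upward and leave the bushes gathered in the open box. Do not push the other tins and the chuck key about.

Things in the scene. Friction and masses are not known exactly. Their poses are not given: they have to be found in the camera images.
- parts_box: Loose open dark steel box, 112 x 60 x 28 mm high (walls and floor 4 mm, inside 104 x 52 mm), 0.22 kg, flat-sided. Origin at the centre of its underside; z up, x along its length towards the pull-tab end, y across its 60 mm width. Gripped from above across the width, pads that reach from the wall past the rim also take the lid's flush edges. The tab points somewhat to the right.
- box_rim (a point): Centre of the box's top opening, 28 mm above its underside: the lid's origin is here, within about 1 mm, when the lid is on.
- box_tab (a point): Middle of the pull tab, a 26 mm wide, 3 mm thick flat tongue with a rolled edge that sticks out 18 mm from one end wall, 11.5 mm above the underside of the box. Bright steel. It marks the end where the bushes shall gather.
- box_lid: Loose milky clear plastic lid on the box, plate 118 x 60 x 4 mm, 0.07 kg, no latch. Origin at the centre of the plate's underside; axes as the box's. It stands on the rim, located by two steel end flanges 5 mm deep outside the end walls and two inner rails 4 mm deep, about 1 mm of play; it lifts straight up. On the bench it stands on its flanges, origin 5 mm up.
- lid_knob (a point): Centre of the black block knob on the lid's middle, 30 mm long (lid x), 14 mm wide (lid y), 20 mm high above the 4 mm plate; this point is 10 mm above the plate's top. With the lid on, the knob's top is 52 mm above the bench. Grip it across its 14 mm width.
- bush_1: Short brass bush (ring) lying flat in the box: 16 mm outside diameter, 8 mm bore, 10 mm high, 18 g. Origin at the centre of its underside. It starts in the half away from the tab. Oiled: it starts to slide at about 10 to 15 degrees of tilt, 30 degrees brings it surely to the lower end, and it stays there once the box is level.
- bush_2: Short brass bush (ring) lying flat in the box: 16 mm outside diameter, 8 mm bore, 10 mm high, 18 g. Origin at the centre of its underside. It starts in the half away from the tab. Oiled: it starts to slide at about 10 to 15 degrees of tilt, 30 degrees brings it surely to the lower end, and it stays there once the box is level.
- bush_3: Short brass bush (ring) lying flat in the box: 16 mm outside diameter, 8 mm bore, 10 mm high, 18 g. Origin at the centre of its underside. It starts in the half away from the tab. Oiled: it starts to slide at about 10 to 15 degrees of tilt, 30 degrees brings it surely to the lower end, and it stays there once the box is level.
- dark_tin: Bystander: open dark steel tin, 87 mm diameter, 36 mm high, loose, beyond the box. Origin at the centre of its underside. Leave it alone.
- ring_tin: Bystander: open bare aluminium tin, 64 mm diameter, 32 mm high, loose, beyond the box. Origin at the centre of its underside. Leave it alone.
- chuck_key: Bystander: steel chuck key, 95 x 88 x 17 mm, lying loose to the left of the box. Origin under its centre. Leave it alone. The bench to the right of the box (around x = 0.50, y = -0.07) is clear.

How it is judged:
On the way, in this order (a step that is already met when the one before it is completed fails the run):
1. the box is tipped by more than 8 degrees with its lid in place (angle between parts_box's own z axis and vertical above 0.14 rad and distance between box_lid and box_rim below 0.01 m), for 0.2 s.
2. the box stands level on the bench, the lid still on, all three bushes in the half at the tab end (angle between parts_box's own z axis and vertical below 0.06 rad and height (world z) of parts_box below 0.006 m and distance between box_lid and box_rim below 0.01 m and x of bush_1 in the frame of parts_box between 0.006 and 0.054 m and x of bush_2 in the frame of parts_box between 0.006 and 0.054 m and x of bush_3 in the frame of parts_box between 0.006 and 0.054 m and y of bush_1 in the frame of parts_box between -0.028 and 0.028 m and z of bush_1 in the frame of parts_box between 0 and 0.022 m and y of bush_2 in the frame of parts_box between -0.028 and 0.028 m and z of bush_2 in the frame of parts_box between 0 and 0.022 m and y of bush_3 in the frame of parts_box between -0.028 and 0.028 m and z of bush_3 in the frame of parts_box between 0 and 0.022 m), for 0.2 s.
At the end, for the whole second after the job is handed in: The box stands level (within 3 degrees) on the bench, open, with all three bushes inside it in the half at the tab end (each bush's centre at least 6 mm past the middle); the lid lies flat on the bench (within 6 degrees, knob up) beside the box; all at rest (angle between parts_box's own z axis and vertical below 0.06 rad and height (world z) of parts_box below 0.006 m and x of bush_1 in the frame of parts_box between 0.006 and 0.054 m and x of bush_2 in the frame of parts_box between 0.006 and 0.054 m and x of bush_3 in the frame of parts_box between 0.006 and 0.054 m and y of bush_1 in the frame of parts_box between -0.028 and 0.028 m and z of bush_1 in the frame of parts_box between 0 and 0.022 m and y of bush_2 in the frame of parts_box between -0.028 and 0.028 m and z of bush_2 in the frame of parts_box between 0 and 0.022 m and y of bush_3 in the frame of parts_box between -0.028 and 0.028 m and z of bush_3 in the frame of parts_box between 0 and 0.022 m and angle between box_lid's own z axis and vertical below 0.1 rad and height (world z) of box_lid below 0.012 m and horizontal distance between box_lid and parts_box above 0.055 m and linear speed of each of parts_box, box_lid, bush_1, bush_2, bush_3 below 0.02 m/s); the robot touches nothing.
It fails at once if the lid comes off the box (more than 15 mm from its seat) before all the bushes are in the tab half (distance between box_lid and box_rim above 0.015 m and (not (x of bush_1 in the frame of parts_box above 0.006 m) or not (x of bush_2 in the frame of parts_box above 0.006 m) or not (x of bush_3 in the frame of parts_box above 0.006 m))).
It fails at once if a bystander (either tin or the chuck key) is moved more than 30 mm (distance of any of dark_tin, ring_tin, chuck_key from where it was at the start of the episode above 0.03 m).
It also fails if it takes over 61 s, if anything falls off the work surface, if the arm or the gripper's body presses on something with over 40 N, if the wrist force passes 120 N, or if a joint passes its speed limit or range.

### The arm

A 7-joint arm with a two-finger parallel gripper is mounted at the origin on a cart in front of the work surface, level with it; the furniture and walls round the work are solid. World frame = base frame: x ahead of the robot, y to its left, z up, the work surface at z = 0. Lengths are in m, angles in rad, forces in N, time in s.
With the tool pointing down it reaches from about 0.4 to 0.85 m from the base axis. Payload 10.4 kg.
Tool frame: the origin (TCP) lies midway between the tips of the shut fingers; the grasp point (between the pads) lies 19 mm behind it; z points along the fingers, x is the direction in which the jaws open and shut, and the axes are right-handed (so a half turn about z gives the same grasp; the last joint's range is limited). The gripper opens to 85 mm and grips with 20 to 120 N. Pads are 22 mm wide; open, the fingers measure 114 mm over their backs; the gripper's body (76 mm by 85 mm) begins 54 mm behind the grasp point. The pads swing forward as they close: fully open they stand 13 mm farther back than shut.
Start: joints at [-1.228, 0.332, -0.065, 1.46, 0.022, 1.35, -0.088], TCP at [0.224, 0.584, 0.195] pointing down, gripper open.
Joint ranges: [-2.6, 2.6], [-0.5, 2.12], [-1.47, 1.34], [0.16, 2.42], [-1.27, 4.41], [0.06, 2.06], [-2.6, 2.6]. Speed limits (rad/s): [2.22, 2.22, 2.79, 2.79, 3.14, 3.14, 3.14].

### API

Orientations are given as a unit quaternion [x, y, z, w].
In Python, from workcell import telemetry, eyes, order gives the robot as it stands.
- The arm moves only by the tool servo_tool, never from a script. Its argument "deltas" is a list of rows, each a list of 3 entries, a list of its own where there are three numbers: the shift along the tool's x, y, z in cm, then the turn about the tool's z in rad, then the finger opening in cm, from 0 to 8.54. A call has 1 to 12 rows; each row shifts and turns the pose as measured when the row begins, along the tool's axes as they then stand; what a row does not reach is not made up. A row lasts 1/12 s, in which the tool goes at most 41.7 mm and 7.16 degrees, less where a joint would pass 70% of its speed; a pose out of reach is approached as far as the arm can. A call is refused whole if a number of a shift passes 4.17 or a number of a turn 0.125, either way. A call with a gripper value outside its range is refused whole. The fingers move at their own pace and stop on an object; "force" is the grip in N (left out, the last holds). Time passes only in rows, so rows that do not move let the fingers close. It gives the time, the measured TCP pose, the force and the opening at its end, in the units of the state.
- telemetry.get_obs(): the state, without advancing time (a new reading comes with each control period).
- eyes.camera(name): name is "scene" or "top" or "wrist"; returns (picture, depth): 420x560x3 uint8, blue, green, red; 420x560 float32, m along the optical axis (not along the pixel's ray), 0 where there is no reading.
- eyes.calibration(name): a dict with "fx", "fy", "cx", "cy" (pixels), "rvec" (rotation vector, rad) and "tvec" (3), from world to camera coordinates, as OpenCV has them. Camera axes: x right, y down, z forward; pixel columns grow to the right and rows downward; lengths in m; the calibration is good to about 2 mm. A picture is of the moment at which its call begins: read the wrist's pose just before it. calibration takes no time and is no camera call; for the wrist camera it gives the pose at the moment of the call.
- order.hand_in(): hands the job in, once; it reports no verdict.
The state is a dict: "clock": time; "joint_pos": joint angles; "joint_velocities": joint speeds; "tau": joint torques, N m; "position": TCP position; "ee_rot": TCP orientation; "ft_force": force on the tool from outside, world axes, zero at the start; "torque": the same for the moment, N m; "grip_width": opening from 0.0 (shut) to 1.0 (fully open).
Only numpy, scipy, OpenCV 4.12 (cv2) and the standard library are available. Lean on these libraries where they do the work, as an engineer would, in place of code of your own. Each camera call takes 0.05 s, during which the arm holds its last target. There are 200 camera calls.

## Working session

There is one attempt and no reset: what is moved stays moved. The work goes in short steps, Python scripts to look and compute and a tool call to move; the robot and the scene stay as the last step left them, time stands still between calls to the robot, and variables do not carry over. Pictures are saved under pics/ and viewed, about 8 in all and at most 12, crops included, and the job is handed in when it is done.

Besides the shell and the picture viewer there is one more tool, called by a JSON object that holds its "api" and its "payload", one argument or row to a line. servo_tool: Moves the arm, as the interface text tells. Its arguments: {"type":"object","properties":{"deltas":{"type":"array"},"force":{"type":"number"}},"required":["deltas"]}

```bash
mkdir -p pics; cat > h.py <<'E'
import numpy as np, cv2
from scipy.spatial.transform import Rotation as R
from workcell import telemetry, eyes, order
def snap(name,fn=None):
    c=eyes.calibration(name); im,d=eyes.camera(name)
    if fn: cv2.imwrite('pics/'+fn,im)
    return im,d,c
def ray(c,uv,z):
    Rm=cv2.Rodrigues(np.array(c['rvec'],float))[0]; t=np.array(c['tvec'],float).ravel()
    o=-Rm.T@t
    uv=np.atleast_2d(uv).astype(float)
    d=np.c_[(uv[:,0]-c['cx'])/c['fx'],(uv[:,1]-c['cy'])/c['fy'],np.ones(len(uv))]@Rm
    return o+d*((z-o[2])/d[:,2])[:,None]
def proj(c,p):
    Rm=cv2.Rodrigues(np.array(c['rvec'],float))[0]; q=np.atleast_2d(p)@Rm.T+np.array(c['tvec']).ravel()
    return np.c_[q[:,0]/q[:,2]*c['fx']+c['cx'],q[:,1]/q[:,2]*c['fy']+c['cy']]
def st():
    s=telemetry.get_obs(); np.set_printoptions(precision=4,suppress=True)
    print(s['clock'],np.array(s['position']),'R',R.from_quat(s['ee_rot']).as_matrix().round(3).tolist(),'F',np.array(s['ft_force']).round(1),'g',s['grip_width'],'q',np.array(s['joint_pos']).round(3))
    return s
E
python3 - <<'E'
from h import *
st()
a,_,c=snap('top'); b,_,c2=snap('scene')
cv2.imwrite('pics/a.png',a);cv2.imwrite('pics/b.png',b)
print(c,c2)
E
```

```text
0.0 [0.2234 0.5833 0.1939] R [[0.358, 0.934, -0.0], [0.934, -0.358, -0.001], [-0.001, 0.0, -1.0]] F [-0.2 -0.  -0.1] g 1.0000021129439105 q [-1.228  0.333 -0.065  1.461  0.022  1.35  -0.089]
{'fx': 388.5288819350485, 'fy': 388.5288819350485, 'cx': 282.05166005729535, 'cy': 208.94117461838363, 'rvec': array([ 2.084 , -2.151 ,  0.1669]), 'tvec': array([0.267 , 0.5816, 0.7838])} {'fx': 380.54171301475594, 'fy': 380.54171301475594, 'cx': 280.1591791341624, 'cy': 212.2030927185554, 'rvec': array([ 1.9318, -0.4757,  0.3449]), 'tvec': array([-0.3845,  0.2501,  0.4075])}
```

View pics/a.png

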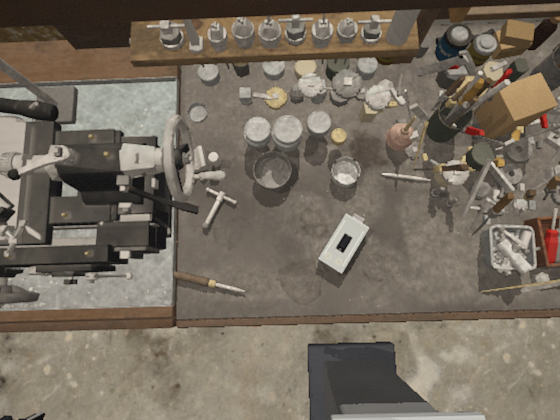

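View pics/b.png

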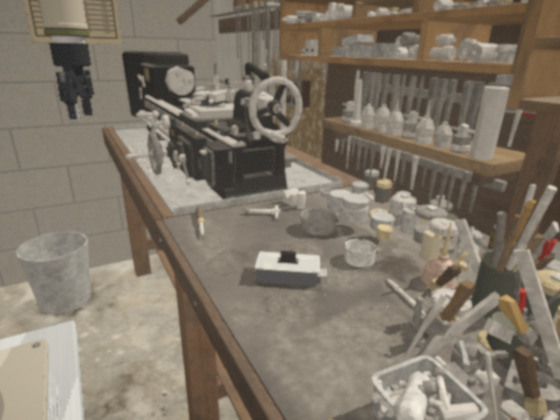

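The top view shows the lid at about (344,244), the knob at (344,242) and the tab at about (362,218), up and to the right. The tins are at (273,170) and (345,172), and the chuck key is at (216,205).

```bash
python3 - <<'E'
from h import *
a=cv2.imread('pics/a.png'); c=eyes.calibration('top')
g=cv2.cvtColor(a,cv2.COLOR_BGR2GRAY)
m=np.zeros_like(g); m[205:285,305:385]=(g[205:285,305:385]>140)
n,l,s,ce=cv2.connectedComponentsWithStats(m)
i=1+np.argmax(s[1:,4]); mm=(l==i).astype(np.uint8)
cnt=max(cv2.findContours(mm,0,2)[0],key=cv2.contourArea)
r=cv2.minAreaRect(cnt); bp=cv2.boxPoints(r); print(r)
w=ray(c,bp,0.032); print(w, np.linalg.norm(np.diff(w,axis=0),axis=1), w.mean(0))
k=np.zeros_like(g); k[225:260,325:365]=(g[225:260,325:365]<60)
n,l,s,ce=cv2.connectedComponentsWithStats(k); i=1+np.argmax(s[1:,4]); print('knob',s[i],ce[i],ray(c,ce[i],0.045))
kc=cv2.minAreaRect(max(cv2.findContours((l==i).astype(np.uint8),0,2)[0],key=cv2.contourArea));kb=ray(c,cv2.boxPoints(kc),.05);print(kb)
print('tab',ray(c,[362,218],0.0115),'tins',ray(c,[[273,170],[345,172],[216,205]],0.03))
print('tcp px',proj(c,[[.2234,.5833,.19],[0,0,0],[.5,-.07,0]]))
cv2.imwrite('pics/c.png',cv2.resize(a[150:300,260:410],None,fx=4,fy=4,interpolation=cv2.INTER_CUBIC))
E
```

```text
((344.3676452636719, 240.7205810546875), (28.468761444091797, 58.481014251708984), 30.963756561279297)
[[0.48247048 0.17616221 0.032     ]
 [0.59054391 0.10473758 0.032     ]
 [0.55611198 0.05333833 0.032     ]
 [0.44962675 0.1252474  0.032     ]] [0.12954282 0.06186632 0.12849132] [0.51968828 0.11487138 0.032     ]
knob [337 234  14  18 122] [343.63114754 242.54918033] [[0.51397394 0.11874112 0.045     ]]
[[0.5035693  0.135953   0.05      ]
 [0.53252391 0.1166612  0.05      ]
 [0.52355947 0.10307598 0.05      ]
 [0.49472071 0.12240321 0.05      ]]
tab [[0.57091447 0.06976514 0.0115    ]] tins [[0.68484117 0.26683209 0.03      ]
 [0.67424736 0.10446764 0.03      ]
 [0.60837992 0.39660195 0.03      ]]
tcp px [[ 85.85029296 417.41888177]
 [414.39027583 497.25117479]
 [425.67019948 247.96325497]]
```

View pics/c.png

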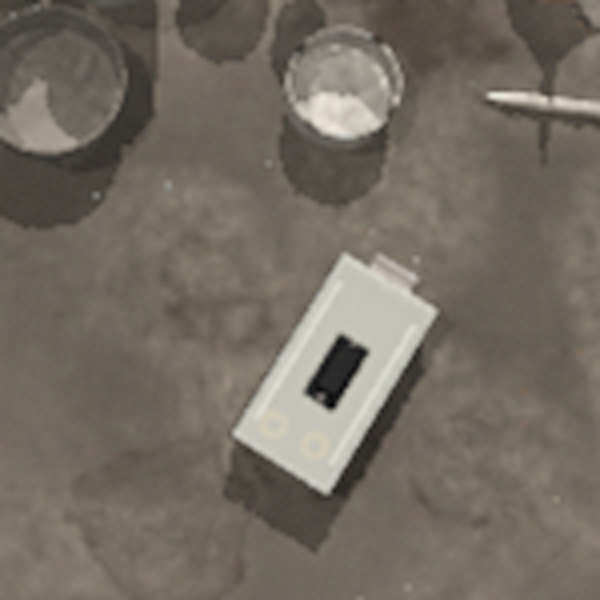

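{"api": "servo_tool", "payload": {
  "deltas": [
    [[-2.5,3.1,0],0,8.54],
    [[-2.5,3.1,0],0,8.54],
    [[-2.5,3.1,0],0,8.54],
    [[-2.5,3.1,0],0,8.54],
    [[-2.5,3.1,0],0,8.54],
    [[-2.5,3.1,0],0,8.54],
    [[-2.5,3.1,0],0,8.54],
    [[-2.5,3.1,0],0,8.54],
    [[-2.5,3.1,0],0,8.54],
    [[-2.5,3.1,0],0,8.54],
    [[-2.5,3.1,0],0,8.54],
    [[-2.5,3.1,0],0,8.54]
  ],
  "force": 20
}}

```text
clock: 1.1
position: [0.465, 0.159, 0.1881]
ee_rot: [0.819, 0.574, -0.005, -0.001]
ft_force: [0.2, 0.7, -0.1]
grip_width: 1.0
```

{"api": "servo_tool", "payload": {
  "deltas": [
    [[0,0,0],0.11,8.54],
    [[0,0,0],0.11,8.54],
    [[0,0,0],0,8.54]
  ]
}}

```text
clock: 1.35
position: [0.4691, 0.1473, 0.1877]
ee_rot: [0.881, 0.472, -0.005, 0.001]
ft_force: [-0.0, 0.2, 0.2]
grip_width: 1.001
```

```bash
python3 - <<'E'
from h import *
s=st(); a,_,c=snap('wrist','w.png'); print(c)
t=snap('top')[0]; cv2.imwrite('pics/t2.png',t)
B=np.array([.514,.119]);ex=np.array([.832,-.555])
print(proj(c,[[.514,.119,.052]]))
E
```

```text
1.35 [0.4691 0.1473 0.1877] R [[0.554, 0.833, -0.008], [0.833, -0.554, -0.006], [-0.01, -0.003, -1.0]] F [-0.   0.2  0.2] g 1.001002795948715 q [-0.699  0.041  0.31   1.82  -0.01   1.293  0.597]
{'fx': 369.01883344280816, 'fy': 369.01883344280816, 'cx': 280.47748994180466, 'cy': 204.9433472816452, 'rvec': array([-2.539 , -1.3622, -0.1825]), 'tvec': array([-0.3813, -0.3322,  0.2876])}
[[282.7581 238.7873]]
```

View pics/w.png

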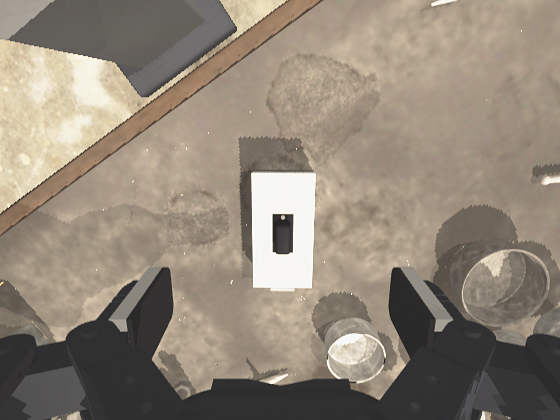

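The wrist view shows the lid squarely below, with corners at about (251,172) and (314,289). The knob is at (283,233) and the tab points down at (283,290). Next I'll refine the pose.

```bash
cat >> h.py <<'E'
def lidpose(a,c,z=.032,x0=200,x1=370,y0=140,y1=310,th=205):
    g=cv2.cvtColor(a,cv2.COLOR_BGR2GRAY); m=np.zeros_like(g); m[y0:y1,x0:x1]=g[y0:y1,x0:x1]>th
    m=cv2.morphologyEx(m,cv2.MORPH_OPEN,np.ones((9,9)))
    cnt=max(cv2.findContours(m,0,2)[0],key=cv2.contourArea)
    w=ray(c,cnt.reshape(-1,2),z)[:,:2].astype(np.float32)*1000
    r=cv2.minAreaRect(w); b=cv2.boxPoints(r); e=b[1]-b[0],b[2]-b[1]; L=max(e,key=np.linalg.norm); L=L/np.linalg.norm(L)
    if L[0]<0: L=-L
    print('lid centre mm',r[0],'size',r[1],'yaw deg',np.degrees(np.arctan2(L[1],L[0])))
    return np.array(r[0])/1000,L
E
python3 - <<'E'
from h import *
a=cv2.imread('pics/w.png'); c=eyes.calibration('wrist')
B,L=lidpose(a,c)
g=cv2.cvtColor(a,cv2.COLOR_BGR2GRAY); k=np.zeros_like(g); k[205:262,268:298]=g[205:262,268:298]<110
r=cv2.boundingRect(k); print('knob px',r, ray(c,[r[0]+r[2]/2,r[1]+r[3]-15],.052))
s=telemetry.get_obs(); M=R.from_quat(s['ee_rot']).as_matrix()
for d in (-.042,):
    g=np.r_[B+d*L,0.004]; print('target',g,'delta tool cm',M.T@(g-s['position'])*100)
E
```

```text
lid centre mm (516.1937255859375, 119.16128540039062) size (59.30211639404297, 120.38719940185547) yaw deg -33.50915
knob px (273, 214, 20, 40) [[0.51397342 0.12111879 0.052     ]]
target [0.48117423 0.14234823 0.004     ] delta tool cm [ 0.3190007   1.47983672 18.35655492]
```

{"api": "servo_tool", "payload": {
  "deltas": [
    [[0.3,1.5,3.5],0,8.54],
    [[0,0,4],0,8.54],
    [[0,0,4],0,8.54],
    [[0,0,3.5],0,8.54],
    [[0,0,2],0,8.54],
    [[0,0,0],0,8.54],
    [[0,0,0],0,8.54]
  ]
}}

```text
clock: 2.03
position: [0.4814, 0.1499, 0.013]
ee_rot: [0.87, 0.493, -0.002, -0.0]
ft_force: [0.7, 1.5, 0.4]
grip_width: 1.0
```

```bash
python3 - <<'E'
from h import *
s=st(); B=np.array([.5155,.1198]); y=np.radians(-33.5); L=np.array([np.cos(y),np.sin(y)])
M=R.from_quat(s['ee_rot']).as_matrix(); print(M.T@(np.r_[B-.042*L,.004]-s['position'])*100)
E
```

```text
2.0333 [0.4814 0.1499 0.013 ] R [[0.514, 0.858, -0.004], [0.858, -0.514, -0.002], [-0.004, -0.003, -1.0]] F [0.7 1.5 0.4] g 0.9997195624890243 q [-0.663  0.264  0.304  1.98  -0.099  0.916  0.721]
[-0.6383  0.2804  0.9027]
```

{"api": "servo_tool", "payload": {
  "deltas": [
    [[-0.6,0.3,0.4],0.044,8.54],
    [[0,0,0.4],0,8.54],
    [[0,0,0],0,8.54],
    [[0,0,0],0,8.54]
  ]
}}

```text
clock: 2.37
position: [0.4829, 0.1467, 0.0095]
ee_rot: [0.879, 0.478, 0.0, -0.001]
ft_force: [0.3, 1.3, 0.2]
grip_width: 1.001
```

```bash
python3 - <<'E'
from h import *
s=st(); B=np.array([.5155,.1198]); y=np.radians(-33.5); L=np.array([np.cos(y),np.sin(y)])
M=R.from_quat(s['ee_rot']).as_matrix(); print(M.T@(np.r_[B-.042*L,.004]-s['position'])*100, np.degrees(np.arctan2(M[1,1],M[0,1])))
E
```

```text
2.3667 [0.4829 0.1467 0.0095] R [[0.544, 0.839, 0.0], [0.839, -0.544, 0.002], [0.002, -0.001, -1.0]] F [0.3 1.3 0.2] g 1.000963127480402 q [-0.661  0.267  0.31   1.987 -0.105  0.902  0.7  ]
[-0.4447  0.0023  0.5456] -32.930823421725705
```

{"api": "servo_tool", "payload": {
  "deltas": [
    [[-0.6,0,0.5],0.02,8.54],
    [[-0.2,0,0.4],0,8.54],
    [[0,0,0.2],0,8.54],
    [[0,0,0],0,8.54]
  ]
}}

```text
clock: 2.7
position: [0.4797, 0.1411, 0.0]
ee_rot: [0.883, 0.47, 0.003, -0.001]
ft_force: [0.9, 0.3, -0.0]
grip_width: 1.001
```

```bash
python3 - <<'E'
from h import *
s=st(); B=np.array([.5155,.1198]); y=np.radians(-33.5); L=np.array([np.cos(y),np.sin(y)])
M=R.from_quat(s['ee_rot']).as_matrix(); print(M.T@(np.r_[B-.042*L,.004]-s['position'])*100, np.degrees(np.arctan2(M[1,1],M[0,1])))
snap('wrist','w2.png')
E
```

```text
2.7 [0.4797 0.1411 0.    ] R [[0.559, 0.829, 0.004], [0.829, -0.559, 0.004], [0.006, 0.001, -1.0]] F [ 0.9  0.3 -0. ] g 1.0007224237259484 q [-0.655  0.27   0.312  2.009 -0.111  0.874  0.695]
[ 0.2022 -0.0406 -0.3954] -33.972770510624
```

View pics/w2.png

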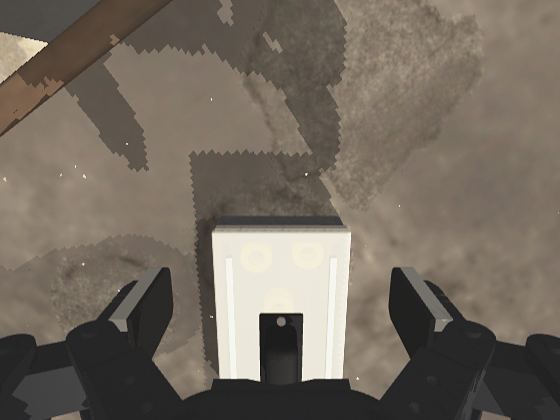

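The jaws straddle the lid's away-end symmetrically: pads at columns 170 and 390, lid from 213 to 350. Bushes are visible at (256,258), (308,255) and (280,300). Next I raise about 4 mm and close.

{"api": "servo_tool", "payload": {
  "deltas": [
    [[0.1,0,-0.4],0,8.54],
    [[0,0,0],0,8.54],
    [[0,0,0],0,5.5],
    [[0,0,0],0,5.5],
    [[0,0,0],0,5.5],
    [[0,0,0],0,5.5],
    [[0,0,0],0,5.5],
    [[0,0,0],0,5.5],
    [[0,0,0],0,5.5],
    [[0,0,0],0,5.5],
    [[0,0,0],0,5.5],
    [[0,0,0],0,5.5]
  ],
  "force": 25
}}

```text
clock: 3.75
position: [0.4807, 0.1423, 0.0049]
ee_rot: [0.883, 0.47, 0.003, -0.001]
ft_force: [0.1, 0.6, 0.3]
grip_width: 0.643
```

```bash
python3 - <<'E'
from h import *
s=st()
snap('wrist','w3.png')
E
```

```text
3.75 [0.4807 0.1423 0.0049] R [[0.558, 0.83, 0.004], [0.83, -0.558, 0.004], [0.006, 0.001, -1.0]] F [0.1 0.6 0.3] g 0.6432097331450474 q [-0.658  0.264  0.313  2.003 -0.108  0.884  0.692]
```

View pics/w3.png

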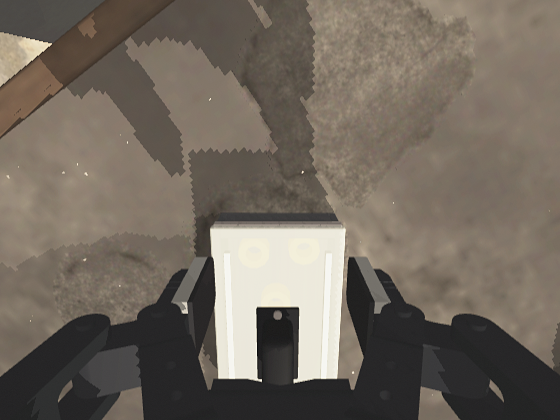

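{"api": "servo_tool", "payload": {
  "deltas": [
    [[0,0,0],0,5.2],
    [[0,0,0],0,5.2],
    [[0,0,0],0,5.2],
    [[0,0,0],0,5.2]
  ],
  "force": 25
}}

```text
clock: 4.13
position: [0.4807, 0.1423, 0.0049]
ee_rot: [0.883, 0.47, 0.003, -0.001]
ft_force: [0.2, 0.1, 0.6]
grip_width: 0.61
```

```bash
python3 - <<'E'
from h import *
s=st()
a=snap('wrist')[0];b,_,c=snap('scene');u=proj(c,[[.5,.12,.04]])[0].astype(int);print(u)
q=cv2.resize(b[u[1]-50:u[1]+50,u[0]-70:u[0]+70],(560,400),interpolation=cv2.INTER_CUBIC)
cv2.imwrite('pics/w4.png',np.hstack([cv2.resize(a[200:400,130:430],(300*4//3-160,400)),q]))
E
```

```text
4.1333 [0.4807 0.1423 0.0049] R [[0.558, 0.83, 0.004], [0.83, -0.558, 0.004], [0.006, 0.001, -1.0]] F [0.2 0.1 0.6] g 0.6097913948851378 q [-0.658  0.264  0.313  2.003 -0.108  0.884  0.692]
[279 258]
```

View pics/w4.png

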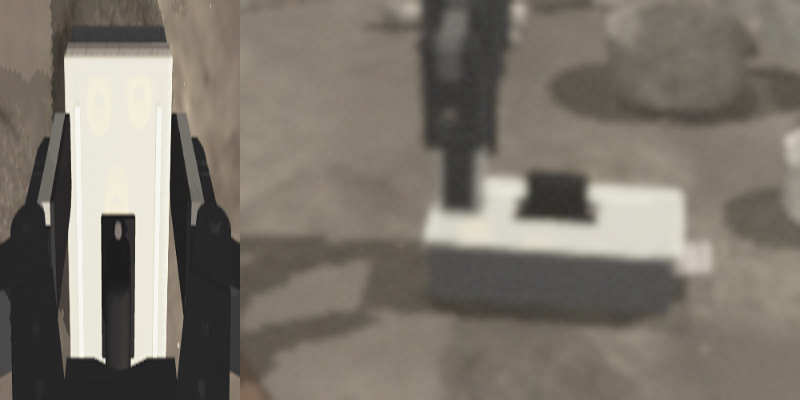

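```bash
python3 - <<'E'
from h import *
for n in ('wrist','scene'):
    a,d,c=snap(n); Rm=cv2.Rodrigues(c['rvec'])[0]
    v,u=np.mgrid[0:420,0:560]; P=np.stack([(u-c['cx'])/c['fx']*d,(v-c['cy'])/c['fy']*d,d],-1)-c['tvec']; P=P@Rm
    y=np.radians(-33.8); ex=np.array([np.cos(y),np.sin(y)]); ey=np.array([-ex[1],ex[0]])
    q=P[...,:2]-np.array([.5155,.1198]); X=q@ex*1000; Y=q@ey*1000; Z=P[...,2]*1000
    print(n,'cam at',-Rm.T@c['tvec'])
    if n=='wrist':
        for r in (240,265,290,310,330): print(r,[(k,int(X[r,k]),int(Y[r,k]),int(Z[r,k])) for k in list(range(165,240,6))+list(range(330,400,6))])
    else:
        for k in (274,279,283): print(k,[(r,int(X[r,k]),int(Y[r,k]),int(Z[r,k])) for r in range(235,282,3)])
E
```

```text
wrist cam at [0.42117398 0.18149866 0.18243208]
240 [(165, -38, -62, -2), (171, -38, -59, -3), (177, -38, -55, -2), (183, -38, -52, -2), (189, -39, -48, 0), (195, -38, -45, -1), (201, -39, -42, 0), (207, -38, -39, -1), (213, -51, -30, 29), (219, -51, -27, 30), (225, -51, -24, 30), (231, -51, -22, 29), (237, -51, -19, 30), (330, -51, 21, 30), (336, -50, 24, 29), (342, -51, 26, 30), (348, -38, 36, -2), (354, -38, 39, -1), (360, -38, 42, -1), (366, -37, 45, -2), (372, -38, 48, -1), (378, -37, 52, -2), (384, -38, 55, -2), (390, -38, 58, -1), (396, -38, 61, -1)]
265 [(165, -24, -63, -2), (171, -24, -59, -1), (177, -23, -57, -2), (183, -24, -53, -1), (189, -23, -50, -3), (195, -52, -32, 56), (201, -51, -30, 55), (207, -51, -28, 55), (213, -49, -26, 51), (219, -39, -28, 29), (225, -39, -25, 30), (231, -39, -22, 30), (237, -39, -19, 30), (330, -39, 21, 31), (336, -38, 24, 29), (342, -39, 27, 30), (348, -49, 25, 52), (354, -51, 27, 55), (360, -51, 29, 56), (366, -51, 31, 56), (372, -23, 49, -1), (378, -23, 52, 0), (384, -23, 56, -2), (390, -23, 59, -2), (396, -23, 62, -1)]
290 [(165, -9, -64,
[... 1859 characters left out ...]
20), (277, -20, -31, 13), (280, -19, -32, 7)]
279 [(235, -29, 170, 0), (238, -28, 156, -1), (241, -26, 139, 0), (244, -25, 125, 0), (247, -24, 109, 0), (250, -23, 98, -1), (253, -16, 26, 31), (256, -15, 13, 32), (259, -14, -1, 34), (262, -13, -11, 33), (265, -12, -16, 30), (268, -11, -28, 31), (271, -11, -31, 26), (274, -10, -32, 20), (277, -10, -32, 14), (280, -10, -31, 7)]
283 [(235, -20, 173, -2), (238, -19, 154, 0), (241, -17, 141, -1), (244, -16, 124, 0), (247, -15, 114, -1), (250, -14, 99, -1), (253, -6, -6, 50), (256, -6, -8, 45), (259, -6, -8, 39), (262, -5, -8, 32), (265, -5, -17, 31), (268, -4, -29, 32), (271, -3, -32, 27), (274, -3, -31, 20), (277, -3, -30, 14), (280, -3, -31, 8)]
```

```bash
python3 - <<'E'
from h import *
a,d,c=snap('scene'); Rm=cv2.Rodrigues(c['rvec'])[0]
v,u=np.mgrid[0:420,0:560]; P=np.stack([(u-c['cx'])/c['fx']*d,(v-c['cy'])/c['fy']*d,d],-1)-c['tvec']; P=P@Rm
y=np.radians(-33.8); ex=np.array([np.cos(y),np.sin(y)]); ey=np.array([-ex[1],ex[0]])
q=P[...,:2]-np.array([.5155,.1198]); X=q@ex*1000; Y=q@ey*1000; Z=P[...,2]*1000
for k in (261,264,267): print(k,[(r,int(X[r,k]),int(Y[r,k]),int(Z[r,k])) for r in range(220,276,3)])
g=(abs(X+41)<14)&(abs(Y)<45)&(Z>36)&(Z<150)&(d>0); print(np.percentile(Z[g],[0,1,5]))
E
```

```text
261 [(220, -39, -67, 143), (223, -39, -67, 137), (226, -39, -66, 132), (229, -40, -60, 123), (232, -39, -65, 120), (235, -39, -63, 114), (238, -42, -42, 97), (241, -40, -57, 99), (244, -40, -56, 93), (247, -43, -39, 78), (250, -43, -39, 72), (253, -43, -39, 66), (256, -43, -40, 61), (259, -43, -40, 54), (262, -46, -12, 32), (265, -45, -20, 30), (268, -44, -33, 31), (271, -44, -30, 23), (274, -44, -31, 17)]
264 [(220, -34, -66, 143), (223, -35, -63, 136), (226, -35, -63, 130), (229, -35, -61, 124), (232, -35, -63, 119), (235, -34, -63, 114), (238, -37, -41, 97), (241, -36, -55, 98), (244, -35, -57, 94), (247, -37, -39, 78), (250, -38, -38, 72), (253, -37, -40, 67), (256, -38, -34, 57), (259, -37, -39, 54), (262, -38, -32, 43), (265, -40, -21, 31), (268, -38, -32, 31), (271, -38, -31, 24), (274, -38, -31, 18)]
267 [(220, -29, -68, 144), (223, -29, -67, 138), (226, -29, -67, 133), (229, -30, -62, 125), (232, -29, -64, 120), (235, -29, -63, 114), (238, -30, -61, 107), (241, -30, -60, 101), (244, -30, -59, 95), (247, -32, -41, 80), (250, -32, -40, 73), (253, -32, -40, 67), (256, -32, -38, 60), (259, -32, -39, 55), (262, -33, -32, 44), (265, -34, -19, 30), (268, -33, -31, 31), (271, -33, -30, 24), (274, -33, -30, 18)]
[43.71605282 44.17079053 47.3000779 ]
```

Both cameras put the real fingertips about 40 mm higher than the reported TCP implies: the pads are at z≈0.05, above the lid. The reported position has an offset along the tool, so I'll use the camera-measured height. I'll open, descend about 37 mm with the force watched, and regrip.

{"api": "servo_tool", "payload": {
  "deltas": [
    [[0,0,0],0,8.54],
    [[0,0,0],0,8.54],
    [[0,0,0],0,8.54],
    [[0,0,0],0,8.54],
    [[0,0,0],0,8.54],
    [[0,0,0],0,8.54],
    [[0,0,0.8],0,8.54],
    [[0,0,0.8],0,8.54],
    [[0,0,0.6],0,8.54],
    [[0,0,0],0,8.54],
    [[0,0,0],0,8.54]
  ]
}}

```text
clock: 5.3
position: [0.4804, 0.1423, -0.0201]
ee_rot: [0.883, 0.47, 0.003, -0.001]
ft_force: [0.1, 0.9, -0.6]
grip_width: 1.0
```

{"api": "servo_tool", "payload": {
  "deltas": [
    [[0,0,0.6],0,8.54],
    [[0,0,0.4],0,8.54],
    [[0,0,0],0,8.54],
    [[0,0,0],0,5.5],
    [[0,0,0],0,5.5],
    [[0,0,0],0,5.5],
    [[0,0,0],0,5.5],
    [[0,0,0],0,5.5],
    [[0,0,0],0,5.5],
    [[0,0,0],0,5.5]
  ],
  "force": 25
}}

```text
clock: 6.13
position: [0.4802, 0.1421, -0.0314]
ee_rot: [0.883, 0.47, 0.002, -0.001]
ft_force: [-0.3, 0.3, -2.1]
grip_width: 0.697
```

```bash
cat >> h.py <<'E'
def cloud(n,B=(.5155,.1198),yaw=-33.8):
    a,d,c=snap(n); Rm=cv2.Rodrigues(c['rvec'])[0]
    v,u=np.mgrid[0:420,0:560]; P=np.stack([(u-c['cx'])/c['fx']*d,(v-c['cy'])/c['fy']*d,d],-1)-c['tvec']; P=P@Rm
    y=np.radians(yaw); ex=np.array([np.cos(y),np.sin(y)]); ey=np.array([-ex[1],ex[0]])
    q=P[...,:2]-np.array(B); return a,c,q@ex*1000,q@ey*1000,P[...,2]*1000
E
python3 - <<'E'
from h import *
st(); a,c,X,Y,Z=cloud('scene')
for k in (261,264,267): print(k,[(r,int(X[r,k]),int(Y[r,k]),int(Z[r,k])) for r in range(235,286,3)])
E
```

```text
6.1333 [ 0.4802  0.1421 -0.0314] R [[0.558, 0.83, 0.003], [0.83, -0.558, 0.004], [0.005, 0.0, -1.0]] F [-0.3  0.3 -2.1] g 0.6971089310884652 q [-0.645  0.326  0.302  2.022 -0.135  0.808  0.714]
261 [(235, -40, -62, 113), (238, -39, -70, 111), (241, -39, -68, 105), (244, -39, -68, 99), (247, -40, -61, 90), (250, -39, -67, 87), (253, -39, -64, 80), (256, -42, -42, 61), (259, -40, -58, 65), (262, -40, -62, 61), (265, -42, -43, 44), (268, -42, -44, 38), (271, -42, -42, 30), (274, -42, -42, 24), (277, -42, -44, 19), (280, -44, -31, 4), (283, -43, -33, 0)]
264 [(235, -35, -61, 113), (238, -34, -68, 111), (241, -34, -68, 105), (244, -34, -69, 100), (247, -34, -66, 93), (250, -34, -67, 88), (253, -34, -63, 80), (256, -37, -39, 60), (259, -35, -59, 65), (262, -35, -61, 61), (265, -37, -45, 45), (268, -37, -42, 37), (271, -37, -43, 31), (274, -37, -43, 25), (277, -36, -45, 20), (280, -38, -30, 4), (283, -38, -34, 0)]
267 [(235, -32, -40, 102), (238, -29, -68, 111), (241, -29, -66, 105), (244, -29, -68, 100), (247, -29, -66, 93), (250, -29, -67, 88), (253, -29, -66, 82), (256, 38, -627, 398), (259, -29, -63, 68), (262, -29, -62, 62), (265, -32, -37, 41), (268, -32, -37, 35), (271, -32, -37, 28), (274, -32, -35, 20), (277, -32, -36, 15), (280, -33, -30, 4), (283, -32, -33, 0)]
```

{"api": "servo_tool", "payload": {
  "deltas": [
    [[0,0.2,-0.5],0,5.5],
    [[0,0.2,-0.5],0,5.5],
    [[0,0.2,-0.5],0,5.5],
    [[0,0.3,-0.5],0,5.5],
    [[0,0,0],0,5.5]
  ],
  "force": 20
}}

```text
clock: 6.6
position: [0.4876, 0.1361, -0.0096]
ee_rot: [0.883, 0.47, 0.001, -0.001]
ft_force: [0.3, -0.6, -3.0]
grip_width: 0.699
```

```bash
python3 - <<'E'
from h import *
st(); a,c,X,Y,Z=cloud('scene')
m=(abs(Y)<26)&(Z>14)&(Z<75)&(X>-75)&(X<90)
for x in range(-70,90,8):
    s=m&(abs(X-x)<4); print(x, s.sum(), np.median(Z[s]).round(1) if s.any() else '', end=' | ')
s=m&(((X>-24)&(X<-10))|((X>22)&(X<50)))
print('tilt',np.degrees(np.arctan(np.polyfit(X[s],Z[s],1)[0])))
cv2.imwrite('pics/s5.png',cv2.resize(a[200:310,210:350],(700,550),interpolation=cv2.INTER_CUBIC))
E
```

```text
6.6 [ 0.4876  0.1361 -0.0096] R [[0.558, 0.83, 0.001], [0.83, -0.558, 0.003], [0.003, -0.001, -1.0]] F [ 0.3 -0.6 -3. ] g 0.6990419053143415 q [-0.639  0.3    0.313  1.996 -0.124  0.86   0.72 ]
-70 0  | -62 0  | -54 0  | -46 5 52.9 | -38 9 53.2 | -30 2 53.3 | -22 19 52.8 | -14 55 53.1 | -6 52 53.2 | 2 71 61.1 | 10 79 60.6 | 18 71 60.0 | 26 72 54.9 | 34 57 52.4 | 42 60 52.2 | 50 53 52.1 | 58 54 51.9 | 66 67 51.8 | 74 36 31.7 | 82 35 31.2 | tilt -0.4387257684361873
```

View pics/s5.png

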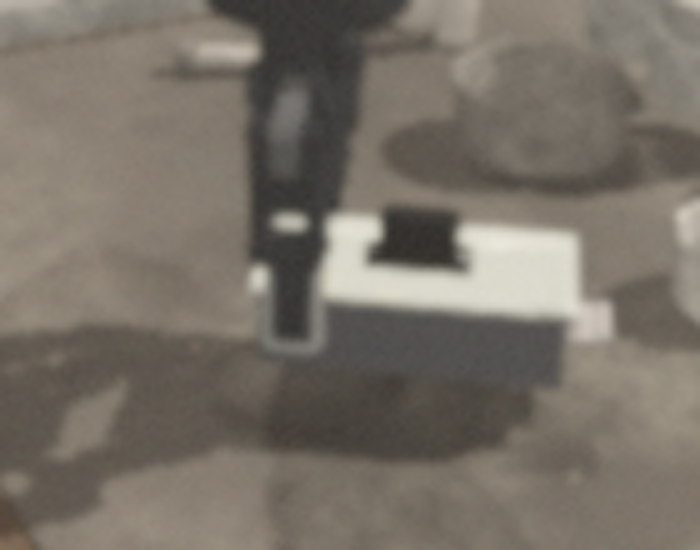

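The box hangs level: 20 N on the full pad face resists rotation. The lid is still on. I'll set it down, regrip only the last few mm of the away end, and go higher so the contact patch is small and gravity lets the tab end stay down.

{"api": "servo_tool", "payload": {
  "deltas": [
    [[0,0,0.6],0,5.5],
    [[0,0,0.6],0,5.5],
    [[0,0,0.5],0,5.5],
    [[0,0,0.2],0,5.5],
    [[0,0,0.0],0,5.5],
    [[0,0,0],0,5.5]
  ]
}}

```text
clock: 7.15
position: [0.487, 0.1367, -0.0313]
ee_rot: [0.883, 0.47, 0.001, -0.001]
ft_force: [-3.2, 0.2, 6.8]
grip_width: 0.698
```

{"api": "servo_tool", "payload": {
  "deltas": [
    [[0,0,0],0,8.54],
    [[0,0,0],0,8.54],
    [[0,0,0],0,8.54],
    [[0,0,0],0,8.54],
    [[0,0,0],0,8.54],
    [[0,-0.6,-0.3],0,8.54],
    [[0,-0.6,-0.2],0,8.54],
    [[0,-0.6,-0.1],0,8.54],
    [[0,0,0],0,8.54],
    [[0,0,0],0,8.54]
  ]
}}

```text
clock: 7.98
position: [0.4711, 0.1484, -0.024]
ee_rot: [0.882, 0.47, 0.002, -0.001]
ft_force: [0.1, -0.7, 0.6]
grip_width: 1.003
```

```bash
python3 - <<'E'
from h import *
st(); a,c,X,Y,Z=cloud('wrist',(.4876,.1361),-33.9)
# lid extents rel to old tcp
m=(abs(Z-31)<3)&(X>-40)&(X<130)&(abs(Y)<45)
print('lid X',np.percentile(X[m],[.5,99]),'Y',np.percentile(Y[m],[.5,99.5]))
f=(Z>45)&(Z<70)&(abs(Y)>38)&(abs(Y)<60); print('finger X',np.percentile(X[f],[2,50,98]),'minZ',Z[f].min(),'in',Y[f&(Y>0)].min(),Y[f&(Y<0)].max())
s=m&(abs(Y)<20)&(X<40); p=np.polyfit(X[s],Z[s],1);print('tilt',np.degrees(p[0]))
B,L=lidpose(a,c,y0=100)
E
```

```text
7.9833 [ 0.4711  0.1484 -0.024 ] R [[0.557, 0.83, 0.002], [0.83, -0.557, 0.004], [0.005, -0.0, -1.0]] F [ 0.1 -0.7  0.6] g 1.0025090866910698 q [-0.665  0.3    0.301  2.035 -0.124  0.82   0.688]
lid X [-30.5479  19.266 ] Y [-41.9119  44.1269]
finger X [-33.0059 -28.3602 -11.0016] minZ 45.005416698786256 in 43.006942396555196 -40.7650271727666
tilt 0.29875602017211356Traceback (most recent call last):
  File "<stdin>", line 8, in <module>
  File "h.py", line 24, in lidpose
    cnt=max(cv2.findContours(m,0,2)[0],key=cv2.contourArea)
ValueError: max() iterable argument is empty
```

```bash
python3 - <<'E'
from h import *
a,c,X,Y,Z=cloud('wrist',(.4876,.1361),-33.9)
m=(abs(Z-31)<4)&(abs(Y)<24)&(X>-60); print('lid end X',np.percentile(X[m],[0,1,3]))
m=(abs(Z-31)<4)&(abs(Y)<36)&(X>-8)&(X<20);print('lid Y',np.percentile(Y[m],[1,99]))
E
```

```text
lid end X [-17.62356789 -16.80287698 -16.46138727]
lid Y [-29.04954489  29.42775178]
```

{"api": "servo_tool", "payload": {
  "deltas": [
    [[0,0.3,0],0,8.54],
    [[0,0,0],0,8.54],
    [[0,0,0],0,5.5],
    [[0,0,0],0,5.5],
    [[0,0,0],0,5.5],
    [[0,0,0],0,5.5],
    [[0,0,0],0,5.5],
    [[0,0,0],0,5.5],
    [[0,0,0],0,5.5],
    [[0,0.1,-0.4],0,5.5],
    [[0,0.1,-0.4],0,5.5],
    [[0,0,0],0,5.5]
  ],
  "force": 20
}}

```text
clock: 9.08
position: [0.4756, 0.1441, -0.0161]
ee_rot: [0.883, 0.47, 0.001, -0.001]
ft_force: [0.7, -0.0, -2.9]
grip_width: 0.698
```

```bash
cat >> h.py <<'E'
def tilt():
    st(); a,c,X,Y,Z=cloud('scene')
    m=(abs(Y)<24)&(Z>14)&(Z<110)&(X>-75)&(X<95)
    for x in range(-60,92,8):
        s=m&(abs(X-x)<4); print(x, np.median(Z[s]).round(1) if s.any() else '', end=' | ')
    cv2.imwrite('pics/t%d.png'%(telemetry.get_obs()['clock']*100),cv2.resize(a[200:310,210:350],(700,550),interpolation=cv2.INTER_CUBIC))
E
python3 -c "from h import *;tilt()"; ls pics
```

```text
9.0833 [ 0.4756  0.1441 -0.0161] R [[0.559, 0.829, 0.001], [0.829, -0.559, 0.003], [0.003, -0.001, -1.0]] F [ 0.7 -0.  -2.9] g 0.698331267711851 q [-0.659  0.294  0.307  2.022 -0.121  0.841  0.694]
-60  | -52  | -44  | -36 39.1 | -28 39.3 | -20 38.6 | -12 38.1 | -4 38.3 | 4 45.6 | 12 46.8 | 20 45.9 | 28 39.1 | 36 36.2 | 44 35.9 | 52 35.6 | 60 35.4 | 68 34.9 | 76 33.9 | 84  | a.png
b.png
c.png
s5.png
t2.png
t913.png
w.png
w2.png
w3.png
w4.png
```

{"api": "servo_tool", "payload": {
  "deltas": [
    [[0,0.3,-1.5],0,5.5],
    [[0,0,0],0,5.5],
    [[0,0,0],0,5.5],
    [[0,0,0],0,5.5]
  ]
}}

```text
clock: 9.47
position: [0.4771, 0.1422, -0.0021]
ee_rot: [0.883, 0.47, 0.0, -0.001]
ft_force: [0.3, -0.5, -1.5]
grip_width: 0.693
```

```bash
python3 -c "from h import *;tilt()"
```

```text
9.4667 [ 0.4771  0.1422 -0.0021] R [[0.559, 0.829, -0.001], [0.829, -0.559, 0.002], [0.002, -0.002, -1.0]] F [ 0.3 -0.5 -1.5] g 0.6934154385296589 q [-0.659  0.273  0.312  2.011 -0.111  0.874  0.692]
-60  | -52  | -44  | -36 52.5 | -28 51.5 | -20 49.8 | -12 48.0 | -4 46.8 | 4 47.7 | 12 53.8 | 20 49.8 | 28 48.4 | 36 38.7 | 44 36.6 | 52 34.8 | 60 33.5 | 68 32.0 | 76 30.8 | 84  |
```

It now pivots: about 11.5° of tilt, half the weight on the bench, lid following. I'll continue along the arc.

{"api": "servo_tool", "payload": {
  "deltas": [
    [[0,0.4,-0.8],0,5.5],
    [[0,0.4,-0.8],0,5.5],
    [[0,0.3,-0.6],0,5.5],
    [[0,0,0],0,5.5],
    [[0,0,0],0,5.5]
  ]
}}

```text
clock: 9.93
position: [0.4862, 0.1349, 0.0207]
ee_rot: [0.883, 0.47, -0.001, -0.001]
ft_force: [-0.1, 0.0, -2.7]
grip_width: 0.697
```

```bash
python3 -c "from h import *;tilt()"; ls pics/t*
```

```text
9.9333 [0.4862 0.1349 0.0207] R [[0.559, 0.829, -0.003], [0.829, -0.559, 0.001], [-0.001, -0.003, -1.0]] F [-0.1  0.  -2.7] g 0.6972839586554095 q [-0.649  0.252  0.323  1.977 -0.101  0.93   0.704]
-60  | -52  | -44  | -36  | -28  | -20 72.9 | -12 69.8 | -4 66.0 | 4 62.5 | 12 60.6 | 20 64.6 | 28 62.3 | 36 57.9 | 44 43.7 | 52 39.4 | 60 36.1 | 68 32.0 | 76 29.0 | 84  | pics/t2.png
pics/t913.png
pics/t951.png
pics/t998.png
```

{"api": "servo_tool", "payload": {
  "deltas": [
    [[0,0.3,-0.5],0,5.5],
    [[0,0,0],0,5.5],
    [[0,0,0],0,5.5],
    [[0,0,0],0,5.5],
    [[0,0,0],0,5.5],
    [[0,0,0],0,5.5],
    [[0,0,0],0,5.5],
    [[0,0,0],0,5.5]
  ]
}}

```text
clock: 10.65
position: [0.4884, 0.1332, 0.0256]
ee_rot: [0.883, 0.47, -0.001, -0.001]
ft_force: [0.0, 0.4, -1.9]
grip_width: 0.69
```

```bash
python3 - <<'E'
from h import *
tilt()
a=snap('wrist')[0]; b=snap('top')[0]
t=sorted(__import__('glob').glob('pics/t1*.png'))[-1]; print(t)
S=cv2.imread(t)
cv2.imwrite('pics/v9.png',np.hstack([cv2.resize(S,(400,314)),cv2.resize(a[100:400,100:460],(377,314))]))
E
```

```text
10.65 [0.4884 0.1332 0.0256] R [[0.558, 0.83, -0.003], [0.83, -0.558, 0.001], [-0.001, -0.003, -1.0]] F [ 0.   0.4 -1.9] g 0.6897621798278241 q [-0.647  0.249  0.326  1.969 -0.1    0.942  0.708]
-60  | -52  | -44  | -36 53.7 | -28  | -20 78.2 | -12 75.1 | -4 70.8 | 4 66.7 | 12 63.8 | 20 65.4 | 28 66.1 | 36 60.2 | 44 46.9 | 52 39.9 | 60 36.2 | 68 32.2 | 76 28.4 | 84  | pics/t1070.png
```

View pics/v9.png

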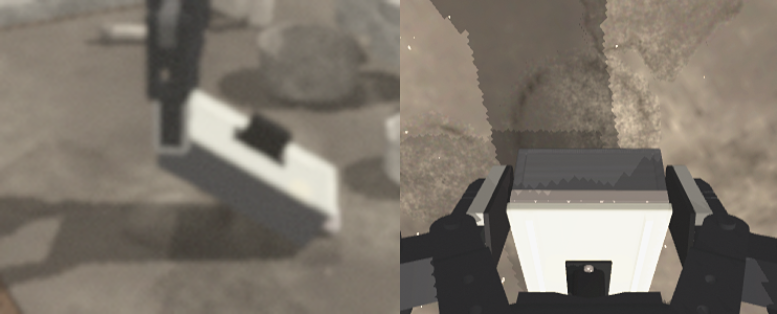

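Tilt is about 28° with the lid seated, and no bush remains near the away end; the yellow glow shows at the tab end. Lowering back along the arc.

{"api": "servo_tool", "payload": {
  "deltas": [
    [[0,-0.3,0.5],0,5.5],
    [[0,-0.3,0.6],0,5.5],
    [[0,-0.3,0.6],0,5.5],
    [[0,-0.3,0.6],0,5.5],
    [[0,-0.2,0.6],0,5.5],
    [[0,-0.2,0.6],0,5.5],
    [[0,-0.2,0.4],0,5.5],
    [[0,0,0],0,5.5]
  ]
}}

```text
clock: 11.47
position: [0.4715, 0.1452, -0.0176]
ee_rot: [0.882, 0.471, -0.001, -0.001]
ft_force: [-1.5, 1.1, -0.0]
grip_width: 0.696
```

```bash
python3 -c "from h import *;tilt()"
```

```text
11.4667 [ 0.4715  0.1452 -0.0176] R [[0.557, 0.83, -0.003], [0.83, -0.557, 0.001], [-0.001, -0.003, -1.0]] F [-1.5  1.1 -0. ] g 0.6959439650832473 q [-0.662  0.292  0.305  2.028 -0.119  0.841  0.691]
-60  | -52  | -44 37.1 | -36 37.0 | -28 36.6 | -20 36.2 | -12 35.7 | -4 37.6 | 4 43.2 | 12 44.5 | 20 43.0 | 28 34.0 | 36 33.1 | 44 32.6 | 52 32.1 | 60 31.7 | 68 31.2 | 76 14.7 | 84  |
```

{"api": "servo_tool", "payload": {
  "deltas": [
    [[0,-0.1,0.4],0,5.5],
    [[0,0,0.3],0,5.5],
    [[0,0,0.1],0,5.5],
    [[0,0,0],0,5.5]
  ]
}}

```text
clock: 11.85
position: [0.4717, 0.146, -0.0238]
ee_rot: [0.883, 0.47, -0.0, -0.002]
ft_force: [-1.4, 1.1, -1.6]
grip_width: 0.695
```

```bash
python3 -c "from h import *;tilt()"
```

```text
11.85 [ 0.4717  0.146  -0.0238] R [[0.558, 0.83, -0.003], [0.83, -0.558, 0.003], [0.001, -0.004, -1.0]] F [-1.4  1.1 -1.6] g 0.6953023336575099 q [-0.66   0.303  0.303  2.031 -0.126  0.827  0.694]
-60 108.4 | -52  | -44 31.7 | -36 31.9 | -28 31.9 | -20 31.6 | -12 31.6 | -4 36.2 | 4 39.6 | 12 40.8 | 20 41.3 | 28 31.9 | 36 31.6 | 44 31.5 | 52 31.6 | 60 31.6 | 68 31.6 | 76 14.2 | 84  |
```

Level. Release and rise for a look.

{"api": "servo_tool", "payload": {
  "deltas": [
    [[0,0,0],0,8.54],
    [[0,0,0],0,8.54],
    [[0,0,0],0,8.54],
    [[0,0,0],0,8.54],
    [[0,0,0],0,8.54],
    [[0,0,-1],0,8.54],
    [[0,0,-3.5],0,8.54],
    [[0,0,-3.5],0,8.54],
    [[0,0,-3.5],0,8.54],
    [[0,0,-3],0,8.54],
    [[0,0,0],0,8.54]
  ]
}}

```text
clock: 12.82
position: [0.4709, 0.1435, 0.1289]
ee_rot: [0.883, 0.469, -0.002, -0.001]
ft_force: [1.1, 0.4, 0.4]
grip_width: 1.001
```

```bash
python3 - <<'E'
from h import *
s=st(); a,d,c=snap('wrist','w10.png')
b,_,ct=snap('top')
B,L=lidpose(a,c)
hsv=cv2.cvtColor(a,cv2.COLOR_BGR2HSV)
g=cv2.cvtColor(a,cv2.COLOR_BGR2GRAY)
u=proj(c,[np.r_[B,.052]])[0].astype(int); print(u)
k=np.zeros_like(g); k[u[1]-45:u[1]+45,u[0]-30:u[0]+30]=g[u[1]-45:u[1]+45,u[0]-30:u[0]+30]<110
n,l,ss,ce=cv2.connectedComponentsWithStats(k); i=1+np.argmax(ss[1:,4]); r=ss[i]; print('knob',r, ray(c,[r[0]+r[2]/2,r[1]+r[3]/2],.042))
cv2.imwrite('pics/v10.png',cv2.resize(a[u[1]-100:u[1]+100,u[0]-100:u[0]+100],(600,600)))
E
```

```text
12.8167 [0.4709 0.1435 0.1289] R [[0.56, 0.829, -0.005], [0.829, -0.56, -0.001], [-0.003, -0.004, -1.0]] F [1.1 0.4 0.4] g 1.0014028279813816 q [-0.699  0.087  0.329  1.902 -0.032  1.161  0.618]
lid centre mm (514.1058959960938, 117.71517181396484) size (59.0285758972168, 102.13956451416016) yaw deg -34.19698
[283 264]
knob [ 272  240   24   48 1100] [[0.5181 0.1152 0.042 ]]
```

View pics/v10.png

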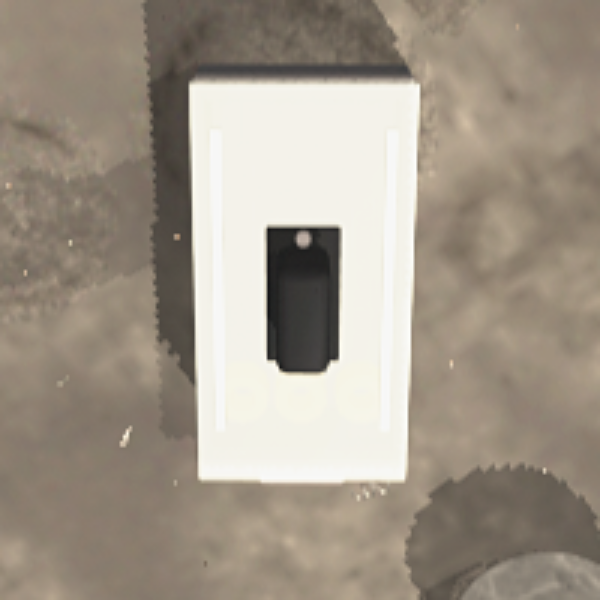

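The lid is on, with the knob at its centre. Three faint bushes sit in a row at crop (243,395), (297,395) and (355,395), in the tab half. Next I compute positions.

```bash
python3 - <<'E'
from h import *
s=st(); a=cv2.imread('pics/w10.png'); c=eyes.calibration('wrist')
B,L=lidpose(a,c,y1=345,x0=230,x1=340)
o=[183,164]
for q in (243,297,355):
    p=ray(c,[o[0]+q/3,o[1]+395/3],.014)[0,:2]-B; print('bush x,y',p@L*1000,p@[-L[1],L[0]]*1000)
M=R.from_quat(s['ee_rot']).as_matrix()
print(M.T@(np.r_[B,.002]-s['position'])*100, np.degrees(np.arctan2(M[1,1],M[0,1])))
E
```

```text
12.9167 [0.4689 0.143  0.1244] R [[0.559, 0.829, -0.009], [0.829, -0.559, -0.003], [-0.007, -0.006, -1.0]] F [-0.2 -0.3 -0.6] g 1.0002557190154522 q [-0.699  0.091  0.328  1.908 -0.033  1.157  0.619]
lid centre mm (515.9223022460938, 114.06130981445312) size (58.049495697021484, 114.61204528808594) yaw deg -34.1602
bush x,y 40.982593346305386 -17.052965939267708
bush x,y 40.88964981600871 -1.2807044297052441
bush x,y 40.7898993090318 15.646682304263429
[ 0.3247  5.5894 12.2073] -34.02016283118591
```

{"api": "servo_tool", "payload": {
  "deltas": [
    [[0.1,2,0],0,5],
    [[0.1,2,0],0,5],
    [[0.1,1.6,1],0,5],
    [[0,0,3],0,5],
    [[0,0,3],0,5],
    [[0,0,2],0,5],
    [[0,0,0],0,5],
    [[0,0,0],0,5]
  ]
}}

```text
clock: 13.58
position: [0.5131, 0.1105, 0.0247]
ee_rot: [0.883, 0.47, -0.01, -0.001]
ft_force: [0.9, -0.2, 0.3]
grip_width: 0.585
```

```bash
python3 - <<'E'
from h import *
s=st(); c=eyes.calibration('wrist')
a,c,X,Y,Z=cloud('wrist',s['position'][:2],-34.1)
m=(Z>47)&(Z<56)&(abs(Y)<14)&(abs(X)<35); print('knob top',np.percentile(X[m],[1,99]),np.percentile(Y[m],[1,99]),m.sum())
m=(abs(Z-31)<4)&(X>-90)&(X<-25)&(abs(Y)<50); print('lid',X[m].min(),np.percentile(Y[m],[1,99]))
f=(Z>60)&(Z<100)&(abs(Y)>16)&(abs(Y)<40)&(X<20); print('fingers',np.percentile(X[f],[1,50,99]),Y[f&(Y>0)].min(),Y[f&(Y<0)].max(),Z[f].min())
cv2.imwrite('pics/w11.png',a)
M=R.from_quat(s['ee_rot']).as_matrix();print(M.T@(np.r_[.5175,.115,.002]-s['position'])*100)
E
```

```text
13.5833 [0.5131 0.1105 0.0247] R [[0.559, 0.829, -0.018], [0.829, -0.559, -0.007], [-0.016, -0.011, -1.0]] F [ 0.9 -0.2  0.3] g 0.5853062810965989 q [-0.612  0.303  0.358  1.909 -0.124  0.97   0.781]
knob top [-10.4577  18.1773] [-0.3089 13.2352] 1787
lid -54.64987097731493 [-22.7284  35.7757]
fingers [-10.0154  -5.5374  12.0885] 25.85632973042656 -23.086138137492497 61.711756964524504
[0.6566 0.1314 2.2609]
```

{"api": "servo_tool", "payload": {
  "deltas": [
    [[0.5,0.3,0.8],0,5],
    [[0.1,0,0.8],0,5],
    [[0,0,0.6],0,5],
    [[0,0,0],0,5],
    [[0,0,0],0,5]
  ]
}}

```text
clock: 14.05
position: [0.5211, 0.1155, 0.004]
ee_rot: [0.883, 0.47, -0.007, -0.001]
ft_force: [0.2, -0.7, -0.2]
grip_width: 0.583
```

```bash
python3 - <<'E'
from h import *
s=st()
a,c,X,Y,Z=cloud('wrist',s['position'][:2],-34.1)
m=(Z>47)&(Z<56)&(abs(Y)<14)&(abs(X)<35); print('knob top',np.percentile(X[m],[1,99]),np.percentile(Y[m],[1,99]),m.sum())
f=(Z>40)&(Z<100)&(abs(Y)>16)&(abs(Y)<40)&(X<20); print('fingers',np.percentile(X[f],[1,50,99]),Y[f&(Y>0)].min(),Y[f&(Y<0)].max(),Z[f].min())
E
```

```text
14.05 [0.5211 0.1155 0.004 ] R [[0.558, 0.83, -0.013], [0.83, -0.558, -0.005], [-0.011, -0.008, -1.0]] F [ 0.2 -0.7 -0.2] g 0.5834143946631911 q [-0.605  0.348  0.349  1.904 -0.145  0.928  0.793]
knob top [-14.2516  14.0372] [-8.9194  4.4984] 2279
fingers [-11.9456  -8.8258  11.376 ] 24.071763223360776 -21.163983815050916 41.266890971515274
```

{"api": "servo_tool", "payload": {
  "deltas": [
    [[-0.35,0,0.1],0,5],
    [[0,0,0],0,5],
    [[0,0,0],0,1],
    [[0,0,0],0,1],
    [[0,0,0],0,1],
    [[0,0,0],0,1],
    [[0,0,0],0,1],
    [[0,0,0],0,1],
    [[0,0,0],0,1],
    [[0,0,0],0,1],
    [[0,0,0],0,1]
  ],
  "force": 35
}}

```text
clock: 15.02
position: [0.5196, 0.1124, 0.0045]
ee_rot: [0.883, 0.47, -0.006, -0.001]
ft_force: [0.1, -0.1, -0.2]
grip_width: 0.153
```

Gripped at about 13–14 mm. Lift straight up, slowly at first.

{"api": "servo_tool", "payload": {
  "deltas": [
    [[0,0,-0.4],0,1],
    [[0,0,-0.5],0,1],
    [[0,0,-0.8],0,1],
    [[0,0,-1.5],0,1],
    [[0,0,-2.5],0,1],
    [[0,0,-1],0,1],
    [[0,0,0],0,1]
  ]
}}

```text
clock: 15.6
position: [0.5198, 0.1122, 0.0761]
ee_rot: [0.883, 0.47, -0.007, -0.001]
ft_force: [-0.7, -0.0, -1.5]
grip_width: 0.154
```

```bash
python3 - <<'E'
from h import *
s=st(); a,_,c=snap('scene'); b,_,ct=snap('top')
cv2.imwrite('pics/v11.png',np.hstack([cv2.resize(a[180:320,210:370],(450,394),interpolation=cv2.INTER_CUBIC),cv2.resize(b[200:290,305:385],(350,394),interpolation=cv2.INTER_CUBIC)]))
E
```

```text
15.6 [0.5198 0.1122 0.0761] R [[0.558, 0.829, -0.013], [0.83, -0.558, -0.005], [-0.011, -0.008, -1.0]] F [-0.7 -0.  -1.5] g 0.15396125058077914 q [-0.623  0.245  0.369  1.856 -0.098  1.073  0.762]
```

View pics/v11.png

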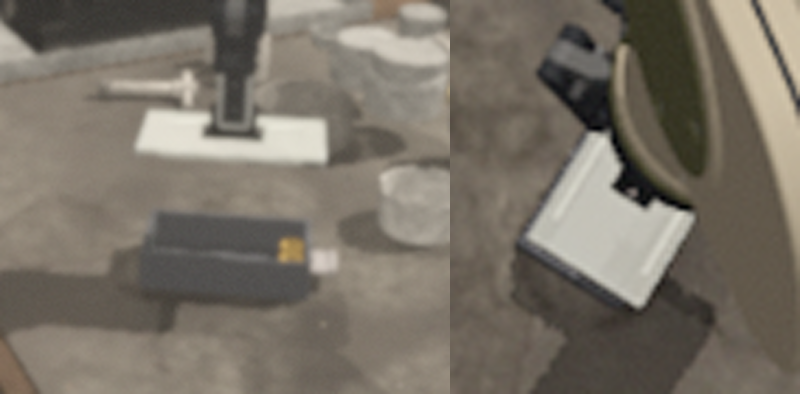

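The lid is in the air and level. The bushes are at the tab end of the open box. Carry the lid to the clear area on the right.

{"api": "servo_tool", "payload": {
  "deltas": [
    [[-1.5,0.9,0],0,1],
    [[-3,1.8,0],0,1],
    [[-3,1.8,0],0,1],
    [[-3,1.8,0],0,1],
    [[-3,1.8,0],0,1],
    [[-1.5,0.8,0],0,1],
    [[0,0,0],0,1],
    [[0,0,2.5],0,1],
    [[0,0,2.5],0,1],
    [[0,0,2],0,1],
    [[0,0,0],0,1]
  ]
}}

```text
clock: 16.62
position: [0.5009, -0.0674, -0.0078]
ee_rot: [0.882, 0.472, -0.013, -0.003]
ft_force: [-0.7, 0.2, -1.8]
grip_width: 0.154
```

```bash
python3 - <<'E'
from h import *
s=st()
for n in ('scene','wrist'):
    a,c,X,Y,Z=cloud(n,s['position'][:2],-34)
    m=(abs(X)<57)&(abs(X)>22)&(abs(Y)<26)&(abs(Y)>10)&(Z<60)&(Z>5); print(n,m.sum(),np.percentile(Z[m],[2,10,50,90,98]))
    A=np.c_[X[m],Y[m],np.ones(m.sum())]; print(np.linalg.lstsq(A,Z[m],rcond=None)[0])
E
```

```text
16.6167 [ 0.5009 -0.0674 -0.0078] R [[0.555, 0.832, -0.026], [0.832, -0.555, -0.007], [-0.02, -0.018, -1.0]] F [-0.7  0.2 -1.8] g 0.15422681609032218 q [-0.366  0.33   0.461  1.978 -0.174  0.899  1.169]
scene 655 [17.8866 18.5248 19.5365 20.543  21.2786]
[-0.0092 -0.0124 19.4894]
wrist 6457 [18.701  19.2394 20.1026 20.9707 21.4699]
[-0.0088 -0.0116 19.7767]
```

{"api": "servo_tool", "payload": {
  "deltas": [
    [[0,0,0.5],0,1],
    [[0,0,0.4],0,1],
    [[0,0,0.2],0,1],
    [[0,0,0],0,1]
  ]
}}

```text
clock: 17.05
position: [0.5057, -0.0663, -0.0133]
ee_rot: [0.881, 0.473, -0.009, -0.001]
ft_force: [-0.7, 0.3, -1.2]
grip_width: 0.153
```

{"api": "servo_tool", "payload": {
  "deltas": [
    [[0,0,0.4],0,1],
    [[0,0,0.3],0,1],
    [[0,0,0],0,1],
    [[0,0,0],0,1]
  ]
}}

```text
clock: 17.38
position: [0.5069, -0.0661, -0.0183]
ee_rot: [0.881, 0.473, -0.007, -0.001]
ft_force: [0.5, 0.5, -0.6]
grip_width: 0.149
```

```bash
python3 - <<'E'
from h import *
s=st()
for n in ('scene','wrist'):
    a,c,X,Y,Z=cloud(n,s['position'][:2],-34)
    m=(abs(X)<57)&(abs(X)>22)&(abs(Y)<26)&(abs(Y)>10)&(Z<60)&(Z>3)
    A=np.c_[X[m],Y[m],np.ones(m.sum())]; print(n,np.linalg.lstsq(A,Z[m],rcond=None)[0])
E
```

```text
17.3833 [ 0.5069 -0.0661 -0.0183] R [[0.553, 0.833, -0.014], [0.833, -0.553, -0.004], [-0.012, -0.009, -1.0]] F [ 0.5  0.5 -0.6] g 0.1494745739814581 q [-0.359  0.351  0.453  1.979 -0.191  0.868  1.181]
scene [-0.0006 -0.0041  9.0107]
wrist [-0.0023 -0.0031  7.5957]
```

Lid rests on the bench (top at about 9 mm, level). Release and rise.

{"api": "servo_tool", "payload": {
  "deltas": [
    [[0,0,0],0,5],
    [[0,0,0],0,5],
    [[0,0,0],0,5],
    [[0,0,0],0,5],
    [[0,0,0],0,5],
    [[0,0,0],0,5],
    [[0,0,-1],0,5],
    [[0,0,-2.5],0,5],
    [[0,0,-3.5],0,5],
    [[0,0,-3.5],0,5],
    [[0,0,-3.5],0,5],
    [[0,0,0],0,5]
  ]
}}

```text
clock: 18.48
position: [0.5068, -0.0665, 0.1287]
ee_rot: [0.882, 0.472, -0.01, -0.002]
ft_force: [1.4, -0.4, 0.9]
grip_width: 0.587
```

```bash
python3 - <<'E'
from h import *
s=st(); a,c,X,Y,Z=cloud('scene',(.507,-.066),-34); 
m=(abs(X)<57)&(abs(X)>22)&(abs(Y)<26)&(abs(Y)>10)&(Z<60)&(Z>3)
A=np.c_[X[m],Y[m],np.ones(m.sum())]; print('lid',np.linalg.lstsq(A,Z[m],rcond=None)[0])
t,_,ct=snap('top')
hs=cv2.cvtColor(a,cv2.COLOR_BGR2HSV); b=(hs[...,1]>110)&(hs[...,0]>12)&(hs[...,0]<32); 
X2,Y2,Z2=cloud('scene',(.518,.115),-34.1)[2:]
g=b&(abs(X2)<60)&(abs(Y2)<32)&(Z2>-5)&(Z2<30); print('brass n',g.sum(),'x',np.percentile(X2[g],[2,50,98]),'y',np.percentile(Y2[g],[2,98]),'z',np.percentile(Z2[g],[2,98]))
cv2.imwrite('pics/v12.png',np.hstack([a[170:370,170:450],cv2.resize(t[120:320,180:460],None,fx=1,fy=1)]))
E
```

```text
18.4833 [ 0.5068 -0.0665  0.1287] R [[0.555, 0.832, -0.019], [0.832, -0.555, -0.007], [-0.016, -0.012, -1.0]] F [ 1.4 -0.4  0.9] g 0.5872359486727579 q [-0.419  0.147  0.498  1.852 -0.067  1.179  1.084]
lid [ 0.0007 -0.002   8.6695]
brass n 47 x [40.453  46.3078 52.1751] y [ 0.7429 23.3895] z [ 9.1286 14.4357]
```

View pics/v12.png

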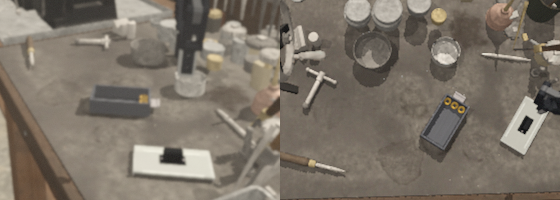

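The open box stands level with all three brass rings in a row at the tab end. The lid lies flat, knob up, well to the right, and the tins and chuck key are where they were. Handing in.

```bash
python3 -c "
from workcell import order
print(order.hand_in())"
```

```text
the job is handed in; nothing more can be done
None
```

The job is handed in at about 18.6 s on the robot's clock. My last checks showed what the task asks for; no verdict was reported.

**What I did**
- My first full-pad grip lifted the box level instead of tipping it, so I set it down.
- I regripped only the last few millimetres of the end away from the tab, at 20 N, lid edges included. I raised that end to about 28° with the tab end on the bench.
- I stood it level again with the lid on, then lifted the lid by its knob and laid it down at about (0.507, -0.066).

**Last checks**
- **Bushes:** all three are visible in a row at the tab end of the open box. Through the closed lid I measured them at about x = +41 mm in the box frame. The final scene view measured only part of the brass, at x of about 40 to 52 mm.
- **Lid:** it lies level within about 0.2°, knob up, top about 9 mm above the bench, roughly 18 cm from the box.
- **Box:** last measured level with the lid still on; after the lid came off I checked it only by eye in the last pictures.
- **Bystanders:** they looked unmoved in the last top view; I did not measure them. The gripper is clear of everything.

**What disagreed**
- **TCP height:** both cameras put the real fingertips about 36 to 45 mm higher than the reported TCP height implies. My first closing at the reported height was therefore in the air above the lid. I used the camera heights after that.
- **Lid height:** the wrist and scene cameras differed by about 1.4 mm on the lid's height.

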